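# Fit the mirror-light battery and hold the tester on its contact

## Robot

A 6-joint arm with a two-finger parallel gripper is mounted at the origin on the work surface. World frame = base frame: x ahead of the robot, y to its left, z up, the work surface at z = 0. Lengths are in m, angles in rad, forces in N, time in s.
With the tool pointing down it reaches from about 0.4 to 0.825 m from the base axis. Payload 7 kg.
Tool frame: the origin (TCP) lies midway between the tips of the shut fingers; the grasp point (between the pads) lies 19 mm behind it (grip_point_offset is the distance from the TCP to the grasp point, in m); z points along the fingers, y is the line along which they close (so a half turn about z gives the same grasp; the last joint's range is limited). The gripper opens to 88 mm and grips with 3 to 60 N. Pads are 19 mm wide; open, the fingers measure 130 mm over their backs; the gripper's body (78 mm by 193 mm) begins 47 mm behind the grasp point.
Start: joints at [0.288, 0.359, 0.012, 0, -1.224, -0.288], TCP at [0.675, -0, 0.227] pointing down, gripper open.
Joint ranges: [-3.07, 3.07], [-1.43, 2.12], [-1.02, 1.25], [-3.03, 1.67], [-3.05, -0], [-3.03, 3.03]. Speed limits (rad/s): [2.39, 2.39, 3.01, 3.14, 3.14, 3.14].

## Interface

Orientations are given as [roll, pitch, yaw] about the fixed x, y, z axes, in that order (R = Rz(yaw) Ry(pitch) Rx(roll)).
In Python, from station import get_state, grab_frame, camera_params, job_done, grip_point_offset gives the robot as it stands.
- The arm moves only by the shell command python3 -m creep 'ROWS' [FORCE]. ROWS is JSON, a list that holds one entry, the list of rows, each a list of 7 numbers: the finger opening in cm, from 0 to 8.76, then the shift along the tool's x, y, z in cm, then the turn, a rotation vector about the tool's x, y, z in rad. In form: [[[fingers, tx, ty, tz, wx, wy, wz], ...]]. A call has 1 to 20 rows; each row is the pose to reach, as a shift and turn from the pose commanded when the call began, along the tool's axes at that moment; what a row does not reach only later rows make up. A row lasts 1/8 s, in which the tool goes at most 62.5 mm and 10.7 degrees, less where a joint would pass 70% of its speed; a pose out of reach is approached as far as the arm can. A call with a gripper value outside its range is refused whole. The fingers move at their own pace and stop on an object; FORCE is the grip in N (left out, the last holds). Time passes only in rows, so rows that repeat a pose let the fingers close. It gives the time, the measured TCP pose, the force, the opening and the grip force at its end, in the units of the state.
- get_state(): the state, without advancing time (a new reading comes with each control period).
- grab_frame(name): name is "scene" or "side" or "wrist"; returns the picture (420x560x3 uint8, blue, green, red); there is no depth.
- camera_params(name): a dict with "vertical_fov" (degrees; the focal length in pixels is half the picture's height over the tangent of half this angle, whatever the lens; pixels are square), "cx", "cy" (the principal point, pixels), "view" (4x4, takes a point from world to camera coordinates). Camera axes: x right, y down, z forward; pixel columns grow to the right and rows downward; lengths in m; the calibration is good to about 2 mm. The wrist camera is an equidistant fisheye: a pixel r from the principal point sees the ray r / f radians off the axis. A picture is of the moment at which its call begins: read the wrist's pose just before it. camera_params takes no time and is no camera call; for the wrist camera it gives the pose at the moment of the call.
- job_done(): hands the job in; it is judged then, once.
The state is a dict: "t": time; "q": joint angles; "qd": joint speeds; "joint_efforts": joint torques, N m; "eef_pos": TCP position; "ee_rot": TCP orientation; "force": force on the tool from outside, world axes, zero at the start; "moment": the same for the moment, N m; "width": finger opening in m; "gripper_force": force on a finger pad.
Only numpy, scipy, OpenCV 4.12 (cv2) and the standard library are available. Lean on these libraries where they do the work, as an engineer would, in place of code of your own. Each camera call takes 0.05 s, during which the arm holds its last target. There are 200 camera calls.

## Task

Slide the flat battery plug end first into the slot of the mirror light's power base until it is fully home, and let go of it. Then take the pen tester out of its stand and hold its sprung nose gently on the ringed round contact, with the pen square to the base's sloping face; finish while still holding it there in light contact, the spring not pressed solid. Leave the other things on the washstand where they are.

Things in the scene. Friction and masses are not known exactly. Their poses are not given: they have to be found in the camera images.
- battery: Grey plastic battery slab lying flat, loose, 100 long (x) x 52 wide (y) x 14 mm high, about 0.16 kg. Origin: centre of its underside. +x is the plug end (two small brass contacts on top), -x the grip end (four thin ribs on top). At the start +x points roughly away from the robot.
- dock: Power base, white plastic, fixed, 100 (x) x 110 (y) mm. Origin: on the table under its centre. Slot mouth at x = -50, open to -x (the robot's side). The battery goes in along +x, sliding on the table (no floor), to a solid stop at x = +10; fully home its origin is at dock x = -40, y = 0 and its grip end sticks out 40. Upper face rises to +x at 0.314 rad, from 30 high at x = -30 to 56 at x = +50.
- dock_mouth (a point): Middle of the slot's mouth, on the table (dock x = -50 mm, y = 0), same axes as the dock. Side walls 16.5 high; the mouth narrows from about 69 wide here to 55 wide 9 further in, then runs 55 wide to the stop, 60 in from here. Open above for the first 20, then roofed 16 above the table.
- stud: Ringed round steel contact on the power base's sloping face: 16 mm diameter, 2 proud, inside a flat dark ring of 30 diameter, in the half towards dock +y (dock x 9, y 24, z 45). The plain oblong contact in the other half is not it. Origin: centre of its top. z is square to the sloping face, pointing out: up, leaning 0.314 rad to dock -x. Rigid.
- tester: Round pen tester, 128 mm long, about 0.07 kg, upright in the stand, nose down. Origin: the nose's tip (spring out), z along the pen to its head. Lower body 15 diameter from z = 10 to 50; black collar 26 diameter from 50 to 55, resting on the stand; grip barrel 18 diameter from 55 to 128.
- tester_tip (a point): End of the tester's nose pin (steel, 6 mm diameter, round end, 10 long below the body); moves with the pin. The pin is sprung: it gives from about 0.9 N, reaches 5 N at its full travel of 9 mm, then it is solid.
- stand: White ceramic block 70 x 70 x 62 mm high, fixed, with an upright through hole of 19 diameter at its centre, in which the tester hangs by its collar (nose tip 12 above the table). Origin: centre of its underside.
- mug: Pink ceramic toothbrush mug, empty, 78 diameter, 95 mm high, handle at its +y; bystander. Origin: centre of underside.
- tub: Clear swab tub with a white lid, 76 diameter, 85 mm high; bystander. Origin: centre of underside.
- jar: Small glass jar with a metal lid, 50 diameter, 50 mm high; bystander. Origin: centre of underside.
- pillbox: Round white plastic pill box, 66 diameter, 22 mm high; bystander. Origin: centre of underside.
- curler: Steel eyelash curler lying flat, about 105 (x) x 65 (y) x 6 mm; bystander. Origin: on the table near its middle.
- soapdish: White ceramic dish 90 (x) x 125 (y) x 22 with a bar of soap, 28 mm high; bystander. Origin: centre of underside.
Not all that is in view belongs to the job. What is shaped like the stand but brown or purple is not meant. What is shaped like the battery but green is not meant.

How it is judged:
By the outcome, as a careful person would: the job done as asked, in the order asked, and still so for the second after the job is handed in, while the arm keeps its last pose, push and grip.
It also fails if it takes over 58 s, if anything falls off the work surface, if the arm or the gripper's body presses on something with over 40 N, if the wrist force passes 120 N, or if a joint passes its speed limit or range.

## Working session

There is one attempt and no reset: what is moved stays moved. The work goes in short steps, Python scripts to look and compute and a shell command to move; the robot and the scene stay as the last step left them, time stands still between calls to the robot, and variables do not carry over. Pictures are saved under pics/ and viewed, at most 10 in all, crops included, and the job is handed in when it is done.

```bash
mkdir -p pics; ls; python3 - <<'E'
from station import *
import cv2,numpy as np
print(get_state(), grip_point_offset)
for n in ["scene","side","wrist"]:
    p=camera_params(n); print(n,p)
    cv2.imwrite(f"pics/{n}0.png",grab_frame(n))
E
```

```text
pics
{'t': 0.0, 'q': array([ 2.88088676e-01,  3.59367801e-01,  1.10827043e-02, -3.71604096e-04,
       -1.22406636e+00, -2.88092549e-01]), 'qd': array([-5.39798619e-04, -1.48937963e-04, -3.57495756e-04,  6.83769065e-05,
        3.62579773e-04, -1.46484054e-03]), 'joint_efforts': array([-8.00930356e-04, -5.82726967e+01,  2.93058443e+01,  6.99745238e+00,
        6.93249181e-03, -2.06530804e-04]), 'eef_pos': array([ 6.74529438e-01, -2.13115527e-05,  2.25641522e-01]), 'ee_rot': array([ 3.14000235e+00, -1.06958516e-04, -1.57092667e+00]), 'force': array([-0.01093776,  0.01194397, -0.01685547]), 'moment': array([ 0.00356906, -0.00461134, -0.00853525]), 'gripper_force': 0.0, 'width': 0.08751690015721673} 0.0188
scene {'vertical_fov': 50.843878562122576, 'cx': 278.2065124275628, 'cy': 213.4070587602598, 'view': array([[-0.6339502 ,  0.77336032,  0.00457849,  0.36535851],
       [ 0.41098623,  0.34190283, -0.84509927, -0.16814015],
       [-0.65513163, -0.53386916, -0.53458981,  1.47947287],
       [ 0.        ,  0.        ,  0.        ,  1.        ]])}
side {'vertical_fov': 56.47671872358016, 'cx': 275.47401845264926, 'cy': 207.83517001324725, 'view': array([[-0.99081715, -0.13479439, -0.01057613,  0.56335729],
       [-0.07443499,  0.60909324, -0.78959791,  0.08038148],
       [ 0.11287522, -0.78155991, -0.61353344,  1.06343932],
       [ 0.        ,  0.        ,  0.        ,  1.        ]])}
wrist {'vertical_fov': 65.70646984690485, 'cx': 279.21168024516544, 'cy': 213.0723890179309, 'view': array([[-9.99999103e-01,  8.58159845e-04,  1.02790683e-03,
         6.73953544e-01],
       [ 1.08468727e-03,  9.69258790e-01,  2.46041097e-01,
        -3.07755359e-02],
       [-7.85165137e-04,  2.46041991e-01, -9.69258852e-01,
         3.89765437e-01],
       [ 0.00000000e+00,  0.00000000e+00,  0.00000000e+00,
         1.00000000e+00]])}
```

View pics/scene0.png

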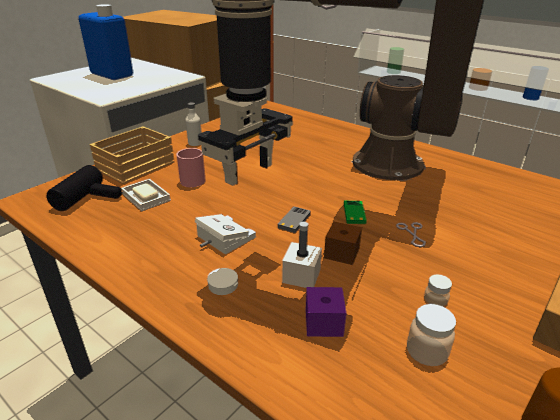

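View pics/side0.png

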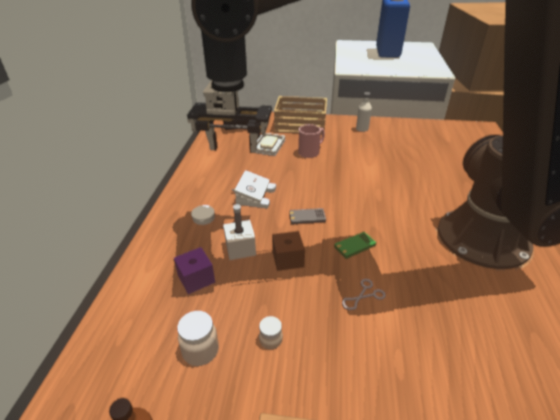

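View pics/wrist0.png

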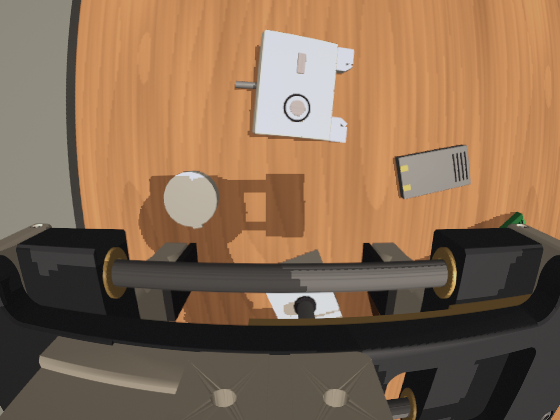

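The scene view shows these candidates:
- **Battery:** grey slab at scene (295,218), wrist (432,170). The green one at scene (355,212) is the decoy.
- **Stand:** white block with the pen at scene (302,265). The brown (343,243) and purple (325,312) blocks are decoys.
- **Contact:** ringed round contact at wrist (297,107). The oblong at wrist (302,63) is not it.

I'm choosing the grey battery, the white stand and the ringed contact. Next is a close crop to check them, plus measurements.

```bash
cat > h.py <<'E'
import numpy as np,cv2
from station import *
def ray(name,uv,p=None):
    p=p or camera_params(name); uv=np.atleast_2d(uv).astype(float)
    f=210/np.tan(np.radians(p["vertical_fov"])/2)
    d=(uv-[p["cx"],p["cy"]])/f
    if name=="wrist":
        r=np.linalg.norm(d,axis=1)+1e-9
        d=np.c_[d*(np.sin(r)/r)[:,None],np.cos(r)]
    else: d=np.c_[d,np.ones(len(d))]
    V=p["view"];R=V[:3,:3]
    return -R.T@V[:3,3], d@R
def onz(name,uv,z,p=None):
    c,d=ray(name,uv,p); return c+d*((z-c[2])/d[:,2])[:,None]
def proj(name,P,p=None):
    p=p or camera_params(name); f=210/np.tan(np.radians(p["vertical_fov"])/2)
    q=np.atleast_2d(P)@p["view"][:3,:3].T+p["view"][:3,3]
    if name=="wrist":
        r=np.linalg.norm(q[:,:2],axis=1); th=np.arctan2(r,q[:,2])
        return q[:,:2]/r[:,None]*(f*th)[:,None]+[p["cx"],p["cy"]]
    return q[:,:2]/q[:,2:]*f+[p["cx"],p["cy"]]
E
python3 - <<'E'
from h import *
im=cv2.imread("pics/wrist0.png")
hsv=cv2.cvtColor(im,cv2.COLOR_BGR2HSV)
cv2.imwrite("pics/crop1.png",cv2.resize(im[15:210,230:490],None,fx=3,fy=3,interpolation=cv2.INTER_CUBIC))
def show(n,m,z):
    for c in cv2.findContours(m,cv2.RETR_EXTERNAL,cv2.CHAIN_APPROX_NONE)[0]:
        if cv2.contourArea(c)<300: continue
        P=onz("wrist",c[:,0],z)[:,:2]
        r=cv2.minAreaRect((P*1000).astype(np.float32))
        ap=cv2.approxPolyDP(c,4,True)[:,0]
        print(n,cv2.contourArea(c),cv2.boundingRect(c),np.round(r[0],1),np.round(r[1],1),round(r[2],1),ap.tolist())
roi=np.zeros(im.shape[:2],np.uint8); roi[15:235,90:490]=255
g=((hsv[...,1]<90)&(hsv[...,2]>75)).astype(np.uint8)*255&roi
show("grey",g,.014)
E
```

```text
grey 2384.0 (164, 171, 55, 58) [780.5   9.1] [70.4 66.4] 45.9 [[179, 173], [165, 187], [165, 208], [178, 223], [201, 227], [216, 208], [217, 188], [201, 172]]
grey 2625.0 (398, 145, 73, 54) [478.9 -26.6] [100.   52.6] 12.9 [[466, 145], [398, 158], [399, 165], [408, 166], [400, 171], [402, 185], [411, 187], [403, 191], [404, 198], [470, 183]]
grey 8605.0 (235, 30, 120, 113) [ 657.9 -123. ] [123.3 131.6] 84.6 [[265, 30], [257, 81], [235, 83], [256, 88], [252, 131], [345, 142], [347, 123], [331, 115], [335, 73], [352, 66], [353, 49]]
```

View pics/crop1.png

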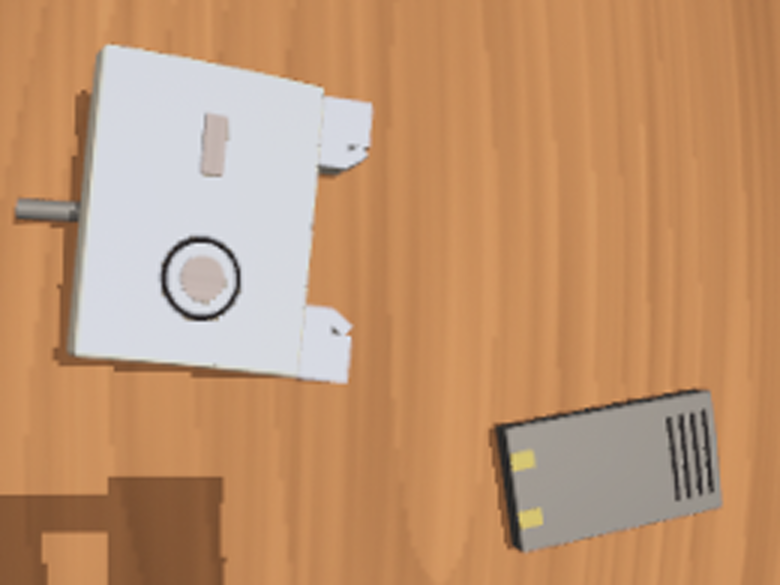

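The crop confirms the grey battery, with its brass end to the left (+x), and the ring in the dock's +y half at crop (201,278). The oblong contact sits in the other half. Next I fit the dock from its known-height corners and get a first pen position.

```bash
python3 - <<'E'
from h import *
U=np.array([[107,45],[73,355],[324,88],[300,378],[372,102],[347,383],[201,278]],float)
uv=np.array([230,15])+(U+.5)/3-.5
M=np.array([[50,-55,56],[50,55,56],[-30,-55,30],[-30,55,30],[-50,-55,16.5],[-50,55,16.5],[9.6,24,43.1]])/1000
P=np.vstack([onz("wrist",u,m[2]) for u,m in zip(uv,M)])
print(np.round(P*1000,1))
A=P[:6,:2];B=M[:6,:2];a=A-A.mean(0);b=B-B.mean(0)
th=np.arctan2((b[:,0]*a[:,1]-b[:,1]*a[:,0]).sum(),(a*b).sum())
R=np.array([[np.cos(th),-np.sin(th)],[np.sin(th),np.cos(th)]]);t=A.mean(0)-R@B.mean(0)
print("dock",t*1000,th,"res",np.round((P[:,:2]-M[:,:2]@R.T-t)*1000,1).tolist())
print("mouth",(R@[-.05,0]+t)*1000,"home",(R@[-.04,0]+t)*1000,"stud",(R@[.009,.024]+t)*1000)
# pen head
for n,box in (("scene",(285,215,325,290)),("side",(222,200,260,262))):
    im=cv2.imread(f"pics/{n}0.png");x0,y0,x1,y1=box
    m=(im[y0:y1,x0:x1].max(2)<75)
    for v in range(0,y1-y0,4):
        c=np.flatnonzero(m[v]); print(n,v+y0,(c+x0).tolist()[:1],(c+x0).tolist()[-1:],len(c))
print(onz("wrist",[305,304],.140))
E
```

```text
[[ 688.  -174.1   56. ]
 [ 699.3  -66.1   56. ]
 [ 610.  -167.4   30. ]
 [ 619.   -58.    30. ]
 [ 588.9 -166.7   16.5]
 [ 598.7  -56.3   16.5]
 [ 655.9  -93.    43.1]]
dock [ 643.95070919 -115.64763399] -0.09006221585984321 res [[-0.8, 0.9], [0.6, -0.7], [0.9, 0.4], [-0.0, 0.1], [-0.3, -0.8], [-0.4, 0.1], [0.3, -0.3]]
mouth [ 594.15335223 -111.15060834] home [ 604.11282363 -112.05001347] stud [655.07280576 -92.55436727]
scene 215 [307] [309] 3
scene 219 [304] [305] 2
scene 223 [] [] 0
scene 227 [285] [306] 8
scene 231 [290] [306] 13
scene 235 [300] [306] 7
scene 239 [299] [306] 8
scene 243 [299] [306] 8
scene 247 [299] [305] 7
scene 251 [297] [324] 12
scene 255 [298] [324] 10
scene 259 [] [] 0
scene 263 [] [] 0
scene 267 [] [] 0
scene 271 [] [] 0
scene 275 [] [] 0
scene 279 [] [] 0
scene 283 [] [] 0
scene 287 [] [] 0
side 200 [] [] 0
side 204 [] [] 0
side 208 [] [] 0
side 212 [] [] 0
side 216 [236] [238] 3
side 220 [236] [238] 3
side 224 [237] [239] 3
side 228 [237] [240] 4
side 232 [] [] 0
side 236 [] [] 0
side 240 [] [] 0
side 244 [] [] 0
side 248 [] [] 0
side 252 [] [] 0
side 256 [] [] 0
side 260 [] [] 0
[[0.65201391 0.0764055  0.14      ]]
```

```bash
python3 -m creep '[[[8.7,3.4,22.8,3,0,0,-1.796],[8.7,3.4,22.8,3,0,0,-1.796],[8.7,3.4,22.8,3,0,0,-1.796],[8.7,3.4,22.8,3,0,0,-1.796],[8.7,3.4,22.8,3,0,0,-1.796],[8.7,3.4,22.8,3,0,0,-1.796],[8.7,3.4,22.8,3,0,0,-1.796],[8.7,3.4,22.8,3,0,0,-1.796],[8.7,3.4,22.8,3,0,0,-1.796],[8.7,3.4,22.8,3,0,0,-1.796],[8.7,3.4,22.8,3,0,0,-1.796],[8.7,3.4,22.8,3,0,0,-1.796],[8.7,3.4,22.8,3,0,0,-1.796]]]' 20
python3 - <<'E'
from h import *
print("green",onz("scene",[[343,203],[365,203],[345,222],[367,220]],.014),onz("side",[[355,244]],.014))
print("brown top",onz("scene",[343,231],.062),onz("side",[288,240],.062))
print(get_state()["eef_pos"],get_state()["ee_rot"])
np.save("cp.npy",camera_params("wrist")["view"])
im=grab_frame("wrist");cv2.imwrite("pics/w1.png",im)
hsv=cv2.cvtColor(im,cv2.COLOR_BGR2HSV)
g=((hsv[...,1]<90)&(hsv[...,2]>75)).astype(np.uint8)*255
for c in cv2.findContours(g,cv2.RETR_EXTERNAL,cv2.CHAIN_APPROX_NONE)[0]:
    if cv2.contourArea(c)<500: continue
    P=onz("wrist",c[:,0],.014)[:,:2]*1000
    r=cv2.minAreaRect(P.astype(np.float32)); print(cv2.boundingRect(c),*[np.round(k,1) for k in r])
E
```

```text
t: 1.78
eef_pos: [0.4469, -0.034, 0.1965]
ee_rot: [-3.142, 0.0, 0.224]
force: [-0.0, 1.0, -0.1]
width: 0.0871
gripper_force: 0.0
green [[0.33656165 0.03695566 0.014     ]
 [0.29724731 0.08417603 0.014     ]
 [0.41519797 0.09273467 0.014     ]
 [0.37011302 0.13206992 0.014     ]] [[0.34594989 0.08452982 0.014     ]]
brown top [[0.51557923 0.14534044 0.062     ]] [[0.51705056 0.14287451 0.062     ]]
[ 0.44694653 -0.03404555  0.19654579] [-3.14156267e+00  4.78558024e-05  2.23734327e-01]
(0, 336, 410, 84) [ 58.3 156.3] [259.7 941.3] 24.5
(112, 263, 335, 58) [324.9 -62.5] [ 76.4 427.1] 13.2
(460, 252, 62, 33) [ 415.5 -337.1] [ 43.2 103.4] 12.7
(0, 224, 52, 70) [296.3 316.4] [ 79.7 136.9] 64.6
(508, 191, 52, 102) [ 477.4 -420.1] [145.8 105.6] 51.3
(254, 116, 50, 94) [478.9 -26.5] [99.5 51.8] 12.3
(542, 76, 18, 70) [ 650.9 -366.7] [97.9 39.8] 13.8
(331, 0, 131, 100) [ 655.  -125.4] [128.8 130.7] 84.4
(135, 0, 82, 32) [618.8 125. ] [ 39.7 101.6] 4.3
```

View pics/w1.png

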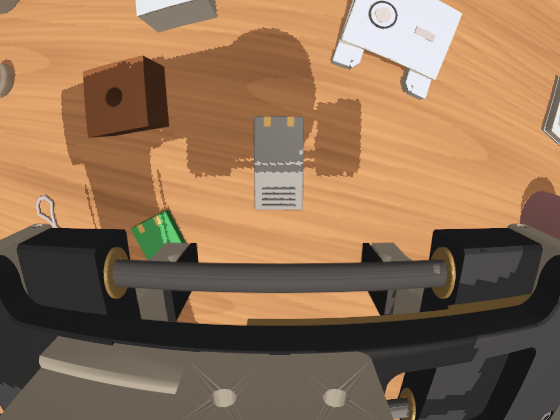

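View 5: battery at (279,163) straight ahead and centred between the fingers. The green one at (160,235) is clear of them. I descend and grip.

```bash
python3 -m creep '[[[8.7,0,0,6,0,0,0],[8.7,0,0,12,0,0,0],[8.7,0,0,16,0,0,0],[8.7,0,0,18,0,0,0],[8.7,0,0,19.1,0,0,0],[8.7,0,0,19.2,0,0,0],[8.7,0,0,19.2,0,0,0],[4.5,0,0,19.2,0,0,0],[4.5,0,0,19.2,0,0,0],[4.5,0,0,19.2,0,0,0],[4.5,0,0,19.2,0,0,0],[4.5,0,0,19.2,0,0,0],[4.5,0,0,19.2,0,0,0]]]' 20
```

```text
t: 3.45
eef_pos: [0.447, -0.034, 0.0047]
ee_rot: [-3.142, -0.0, 0.225]
force: [-0.9, 1.7, 3.8]
width: 0.0516
gripper_force: 20.0
```

```bash
python3 -m creep '[[[4.5,0.5,1.3,19.2,0,0,0.05],[4.5,0.5,1.3,0,0,0,0.05]]]' --help 2>&1 | head -3; python3 - <<'E'
from station import get_state
print(get_state()["t"],get_state()["eef_pos"])
E
```

```text
invalid input: not JSON, or not a number
3.45 [ 0.44701364 -0.03397195  0.004667  ]
```

```bash
python3 -m creep '[[[4.5,0.3,0.8,0,0,0,0.03],[4.5,0.8,2.2,0,0,0,0.09],[4.5,1.4,3.8,0,0,0,0.16],[4.5,2.0,5.4,0,0,0,0.22],[4.5,2.5,6.8,0,0,0,0.28],[4.5,2.8,7.6,0,0,0,0.315],[4.5,2.8,7.6,0,0,0,0.315],[4.5,2.8,7.6,0,0,0,0.315]]]'
cat > meas.py <<'E'
from h import *
import sys
s=get_state();p=camera_params("wrist");im=grab_frame("wrist");cv2.imwrite(sys.argv[1],im)
print(s["eef_pos"],s["ee_rot"],s["force"])
hsv=cv2.cvtColor(im,cv2.COLOR_BGR2HSV)
g=((hsv[...,1]<90)&(hsv[...,2]>75)).astype(np.uint8)*255; g[235:]=0
for c in cv2.findContours(g,cv2.RETR_EXTERNAL,cv2.CHAIN_APPROX_NONE)[0]:
    if cv2.contourArea(c)<500: continue
    ap=cv2.approxPolyDP(c,3,True)[:,0]
    P=onz("wrist",ap,.014,p)[:,:2]*1000
    print(cv2.boundingRect(c),np.c_[ap,np.round(P)].astype(int).tolist())
E
python3 meas.py pics/w2.png
```

```text
t: 4.45
eef_pos: [0.492, -0.1026, 0.0047]
ee_rot: [3.142, -0.001, -0.091]
force: [0.7, -1.8, 3.1]
width: 0.0517
gripper_force: 20.0
[ 0.49204792 -0.10258311  0.0046908 ] [ 3.14150251e+00 -1.05103597e-03 -9.11204866e-02] [ 0.65530344 -1.76865666  3.11600959]
(222, 95, 113, 140) [[223, 97, 576, -85], [226, 233, 512, -79], [331, 234, 506, -130], [334, 97, 571, -136], [313, 95, 573, -126], [311, 118, 562, -124], [297, 116, 564, -118], [297, 95, 574, -119], [259, 95, 575, -102], [258, 118, 565, -100], [243, 117, 566, -94], [243, 96, 575, -95]]
(151, 0, 252, 66) [[151, 0, 633, -53], [152, 8, 628, -53], [161, 11, 625, -58], [159, 59, 600, -56], [170, 65, 596, -61], [202, 62, 594, -77], [204, 58, 596, -78], [210, 61, 594, -81], [221, 46, 601, -87], [222, 5, 622, -88], [251, 2, 622, -102], [330, 4, 618, -139], [332, 46, 596, -137], [342, 59, 589, -141], [385, 64, 587, -162], [395, 58, 590, -168], [392, 10, 615, -170], [402, 4, 619, -176], [402, 0, 621, -176]]
```

View pics/w2.png

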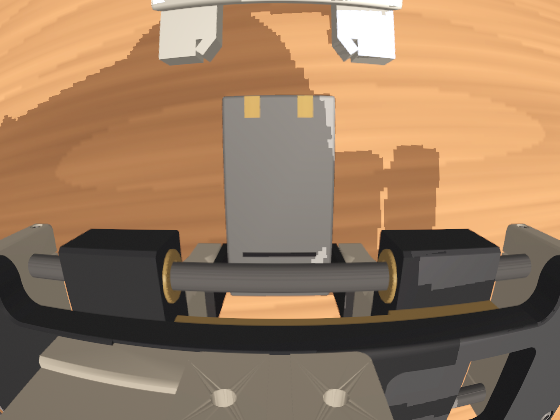

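View 6: the battery's front edge is at (223..334, 97) and the slot walls at (221,46) and (332,46), so they are aligned to about 0.7 mm. I trim that and slide in.

```bash
python3 -m creep '[[[4.5,0.5,-0.07,0,0,0,0],[4.5,1.3,-0.07,0,0,0,0],[4.5,2.1,-0.07,0,0,0,0],[4.5,2.9,-0.07,0,0,0,0],[4.5,3.7,-0.07,0,0,0,0],[4.5,4.5,-0.07,0,0,0,0],[4.5,5.3,-0.07,0,0,0,0],[4.5,6.1,-0.07,0,0,0,0],[4.5,6.9,-0.07,0,0,0,0],[4.5,7.5,-0.07,0,0,0,0],[4.5,7.5,-0.07,0,0,0,0]]]'
```

```text
t: 5.88
eef_pos: [0.5645, -0.1081, 0.0046]
ee_rot: [3.141, 0.003, -0.09]
force: [-3.9, -0.6, 9.5]
width: 0.0514
gripper_force: 20.0
```

```bash
python3 -m creep '[[[4.5,0.2,0,0,0,0,0],[4.5,0.4,0,0,0,0,0],[4.5,0.5,0,0,0,0,0],[4.5,0.6,0,0,0,0,0],[4.5,0.7,0,0,0,0,0],[4.5,0.8,0,0,0,0,0],[4.5,0.8,0,0,0,0,0]]]'; python3 meas.py pics/w3.png
```

```text
t: 6.75
eef_pos: [0.5712, -0.1087, 0.0046]
ee_rot: [3.141, 0.005, -0.09]
force: [-7.6, 1.0, 13.6]
width: 0.0518
gripper_force: 20.0
[ 0.57120081 -0.10869625  0.00459361] [ 3.14090577  0.00475212 -0.09017766] [-7.55895052  0.95060064 13.62957913]
(130, 0, 299, 235) [[130, 0, 715, -48], [144, 133, 644, -51], [154, 185, 618, -52], [164, 190, 615, -57], [166, 223, 599, -55], [208, 224, 596, -77], [224, 202, 606, -86], [226, 234, 590, -85], [331, 234, 586, -136], [333, 202, 602, -138], [349, 224, 590, -145], [391, 223, 588, -167], [394, 187, 606, -169], [404, 184, 608, -174], [412, 145, 626, -179], [428, 0, 701, -196]]
```

```bash
python3 -m creep '[[[4.5,0.1,0,0,0,0,0],[4.5,0.2,0,0,0,0,0],[4.5,0.3,0,0,0,0,0],[4.5,0.3,0,0,0,0,0]]]'
```

```text
t: 7.3
eef_pos: [0.5715, -0.1088, 0.0044]
ee_rot: [3.141, 0.009, -0.09]
force: [-15.7, 4.5, 20.8]
width: 0.0519
gripper_force: 20.0
```

```bash
python3 -m creep '[[[8.7,0.3,0,0,0,0,0],[8.7,0.1,0,0,0,0,0],[8.7,0,0,0,0,0,0],[8.7,0,0,-3,0,0,0],[8.7,0,0,-8,0,0,0],[8.7,-1,0,-14,0,0,0],[8.7,-3,0,-20,0,0,0],[8.7,-3,0,-20,0,0,0],[8.7,-3,0,-20,0,0,0]]]'; python3 meas.py pics/w4.png
```

```text
t: 8.43
eef_pos: [0.5468, -0.106, 0.2046]
ee_rot: [-3.141, -0.001, -0.09]
force: [0.4, -0.5, -1.1]
width: 0.0871
gripper_force: 0.0
[ 0.54677317 -0.10601733  0.20459016] [-3.14096455e+00 -5.03516833e-04 -9.00224184e-02] [ 0.3556191  -0.48088551 -1.11109729]
(485, 181, 75, 54) [[485, 194, 525, -366], [491, 203, 513, -377], [504, 207, 505, -400], [503, 211, 500, -399], [509, 209, 502, -410], [526, 222, 480, -446], [515, 223, 481, -424], [503, 216, 493, -400], [511, 222, 483, -416], [506, 227, 477, -407], [523, 234, 463, -443], [548, 234, 456, -500], [548, 229, 464, -498], [551, 234, 455, -508], [554, 232, 457, -514], [547, 228, 466, -496], [538, 230, 465, -475], [542, 226, 470, -483], [529, 219, 484, -452], [534, 217, 486, -462], [531, 214, 491, -455], [541, 201, 508, -475], [557, 203, 502, -513], [557, 195, 514, -511], [525, 186, 531, -438], [526, 191, 524, -441], [505, 181, 540, -399], [503, 185, 535, -396], [494, 185, 536, -380], [501, 188, 531, -393], [499, 192, 526, -390], [491, 187, 534, -375]]
(30, 89, 91, 88) [[98, 94, 688, 96], [70, 89, 704, 138], [30, 125, 674, 214], [62, 122, 665, 155], [68, 129, 654, 146], [63, 145, 636, 157], [38, 144, 645, 202], [53, 176, 600, 183], [82, 169, 601, 132], [120, 141, 626, 71]]
(480, 50, 78, 88) [[484, 52, 704, -374], [480, 118, 620, -358], [553, 137, 599, -496], [556, 76, 687, -511], [494, 50, 709, -391]]
(222, 31, 116, 155) [[224, 49, 710, -62], [228, 149, 600, -56], [248, 149, 597, -78], [255, 133, 614, -87], [257, 185, 557, -83], [303, 185, 553, -133], [303, 131, 611, -138], [311, 149, 591, -145], [331, 149, 590, -167], [337, 50, 698, -183], [284, 47, 705, -126], [282, 31, 724, -126], [277, 32, 723, -120], [276, 47, 706, -118]]
(130, 0, 59, 34) [[130, 15, 777, 47], [150, 31, 749, 22], [166, 32, 743, 3], [184, 19, 755, -19], [188, 0, 778, -25], [134, 0, 796, 42]]
```

View pics/w4.png

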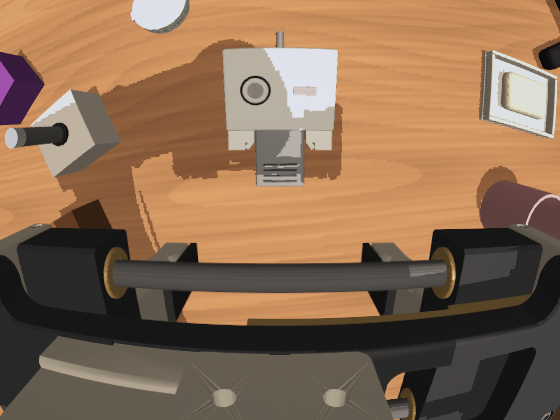

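View 7: the battery's rear edge is at (257..303, 185), which puts it at dock x ≈ -89.5 against -90 when home. It is in and released. The pen head is at (11,137) and the stand at (75,135). I move over to the pen and measure it.

```bash
python3 -m creep '[[[8.7,0.6,-4,-3,0,0,0],[8.7,0.6,-10,-4,0,0,0],[8.7,0.6,-16,-4,0,0,0],[8.7,0.6,-18.3,-4,0,0,0],[8.7,0.6,-18.3,-4,0,0,0],[8.7,0.6,-18.3,-4,0,0,0],[8.7,0.6,-18.3,-4,0,0,0]]]'; python3 meas.py pics/w5.png
```

```text
t: 9.35
eef_pos: [0.5693, 0.0744, 0.2442]
ee_rot: [3.141, 0.001, -0.091]
force: [-0.3, 0.6, 1.0]
width: 0.0868
gripper_force: 0.0
[0.56932108 0.07439338 0.24416661] [ 3.14115740e+00  7.00524561e-04 -9.12277103e-02] [-0.29650351  0.62460942  0.98495182]
(0, 124, 57, 56) [[47, 127, 693, 395], [27, 124, 706, 436], [0, 129, 713, 503], [1, 179, 634, 518], [21, 178, 628, 467], [49, 168, 633, 401], [56, 145, 664, 381]]
(183, 83, 89, 90) [[240, 83, 699, 108], [183, 115, 669, 182], [213, 172, 595, 152], [271, 141, 625, 78]]
(380, 56, 97, 132) [[421, 56, 724, -120], [419, 71, 703, -115], [392, 68, 707, -78], [381, 76, 696, -63], [380, 153, 601, -54], [404, 152, 600, -86], [402, 186, 557, -82], [436, 187, 552, -132], [439, 157, 592, -137], [459, 159, 588, -168], [459, 144, 608, -168], [465, 142, 611, -178], [476, 81, 694, -203], [427, 72, 702, -127], [425, 57, 722, -126]]
(287, 0, 59, 41) [[287, 15, 780, 45], [301, 35, 752, 31], [319, 40, 744, 10], [340, 28, 759, -18], [345, 12, 781, -26], [340, 0, 798, -22], [293, 0, 800, 36]]
```

View pics/w5.png

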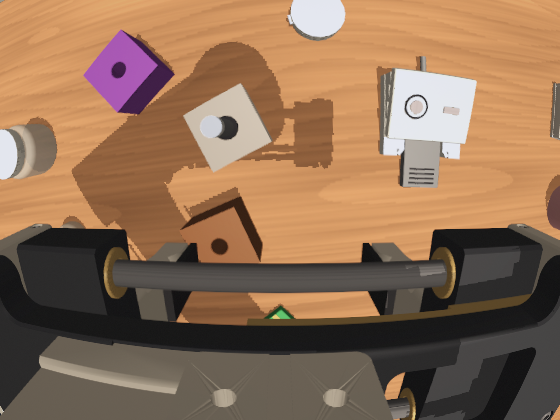

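View 8: white stand top with corners (240,83), (183,115), (213,172) and (271,141), and the pen head disc at (212,127). I compute both.

```bash
python3 - <<'E'
from h import *
im=cv2.imread("pics/w5.png")
S=onz("wrist",[[240,83],[183,115],[213,172],[271,141]],.062)[:,:2]*1000
print(S,S.mean(0),np.linalg.norm(np.diff(S,axis=0),axis=1))
b=im[110:145,195:245].astype(int); m=((b[...,0]-b[...,2])>-5)&(b.max(2)>120)
n,l,st,c=cv2.connectedComponentsWithStats(m.astype(np.uint8)); i=1+st[1:,4].argmax()
print(st[i],c[i]+[195,110]); ys,xs=np.nonzero(l==i)
P=onz("wrist",np.c_[xs+195,ys+110],.140)[:,:2]*1000; print(P.mean(0),np.ptp(P,axis=0))
E
```

```text
[[690.84321091 103.38625814]
 [665.08680093 167.82391293]
 [599.93097668 141.96047418]
 [626.22355547  77.0363839 ]] [645.521136   122.55175729] [69.39455317 70.10134733 70.0459649 ]
[  5   6  22  22 388] [210.80412371 126.39690722]
[645.37690923 122.42992665] [17.70869841 18.03731117]
```

```bash
python3 -m creep '[[[8.7,3.5,-2.7,0,0,0,0],[8.7,7.1,-5.5,0,0,0,0],[8.7,7.1,-5.5,0,0,0,0],[8.7,7.1,-5.5,3,0,0,0],[8.7,7.1,-5.5,8,0,0,0],[8.7,7.1,-5.5,12,0,0,0],[8.7,7.1,-5.5,14.5,0,0,0],[8.7,7.1,-5.5,15.1,0,0,0],[8.7,7.1,-5.5,15.1,0,0,0],[3,7.1,-5.5,15.1,0,0,0],[1.2,7.1,-5.5,15.1,0,0,0],[1.2,7.1,-5.5,15.1,0,0,0],[1.2,7.1,-5.5,15.1,0,0,0],[1.2,7.1,-5.5,15.1,0,0,0],[1.2,7.1,-5.5,15.1,0,0,0],[1.2,7.1,-5.5,15.1,0,0,0],[1.2,7.1,-5.5,15.1,0,0,0]]]' 30
```

```text
t: 11.52
eef_pos: [0.645, 0.1239, 0.0934]
ee_rot: [3.142, 0.0, -0.09]
force: [-0.3, 0.3, -2.1]
width: 0.0174
gripper_force: 30.0
```

```bash
python3 -m creep '[[[1.2,0,0,-1,0,0,0],[1.2,0,0,-3,0,0,0],[1.2,0,0,-6,0,0,0],[1.2,0,0,-9,0,0,0],[1.2,0,0,-11,0,0,0],[1.2,0,0,-11,0,0,0],[1.2,0,0,-11,0,0,0]]]'
python3 - <<'E'
from station import get_state
import numpy as np
from scipy.spatial.transform import Rotation as R
s=get_state();r=R.from_euler("xyz",s["ee_rot"]);p=s["eef_pos"]
a=.314;th=-.09
n=R.from_euler("z",th).apply([-np.sin(a),0,np.cos(a)])
T=np.array([.6553,-.0927,.045])+(.0814+.020)*n
print(s["force"],r.inv().apply(T-p)*100, r.inv().apply(-n))
E
```

```text
t: 12.4
eef_pos: [0.6446, 0.1239, 0.2029]
ee_rot: [3.142, 0.001, -0.09]
force: [0.1, 0.5, -1.4]
width: 0.0176
gripper_force: 30.0
[ 0.1089645   0.5410531  -1.43269404] [-0.11475398 21.47389198  6.14879136] [ 3.09727253e-01 -3.96355430e-05  9.50825445e-01]
```

```bash
python3 -m creep '[[[1.2,0,1.5,0,0,0,0],[1.2,0,4.5,0,0,0.04,0],[1.2,0,8.5,0,0,0.1,0],[1.2,0,12.5,0,0,0.16,0],[1.2,0,16.5,0,0,0.22,0],[1.2,-0.1,20,0,0,0.28,0],[1.2,-0.1,21.5,0.5,0,0.315,0],[1.2,-0.1,21.5,2.5,0,0.315,0],[1.2,-0.1,21.5,4.5,0,0.315,0],[1.2,-0.1,21.5,5.8,0,0.315,0],[1.2,-0.1,21.5,6.1,0,0.315,0],[1.2,-0.1,21.5,6.1,0,0.315,0],[1.2,-0.1,21.5,6.1,0,0.315,0]]]'
python3 - <<'E'
from h import *
from scipy.spatial.transform import Rotation as R
s=get_state();p=s["eef_pos"];r=R.from_euler("xyz",s["ee_rot"]);zt=r.as_matrix()[:,2]
n=-zt
print(s["force"],zt)
tip=p+.0814*zt;head=p+(.0814-.128)*zt
out=[]
for nm in ("scene","side"):
    im=grab_frame(nm);cv2.imwrite(f"pics/{nm}5.png",im)
    uv=proj(nm,[tip,[.6553,-.0927,.045]]);print(nm,uv.round(1).tolist())
    x,y=uv[0].astype(int);c=cv2.resize(im[y-40:y+40,x-30:x+30],None,fx=6.5,fy=6.5,interpolation=cv2.INTER_CUBIC)
    cs=(uv-[x-30,y-40]+.5)*6.5; print("crop origin",x-30,y-40,cs.round().tolist())
    out.append(c)
w=grab_frame("wrist");cv2.imwrite("pics/w6.png",w)
cv2.imwrite("pics/tip1.png",np.hstack(out))
E
```

```text
t: 14.02
eef_pos: [0.6253, -0.09, 0.1433]
ee_rot: [-3.141, -0.316, -0.09]
force: [-0.2, -0.2, -0.9]
width: 0.0173
gripper_force: 30.0
[-0.22238151 -0.16947507 -0.92562988] [ 0.30961685 -0.02763393 -0.95045977]
scene [[229.3, 218.4], [228.3, 226.3]]
crop origin 199 178 [[200.0, 266.0], [194.0, 317.0]]
side [[252.2, 182.3], [251.0, 187.9]]
crop origin 222 142 [[200.0, 265.0], [192.0, 301.0]]
```

View pics/tip1.png

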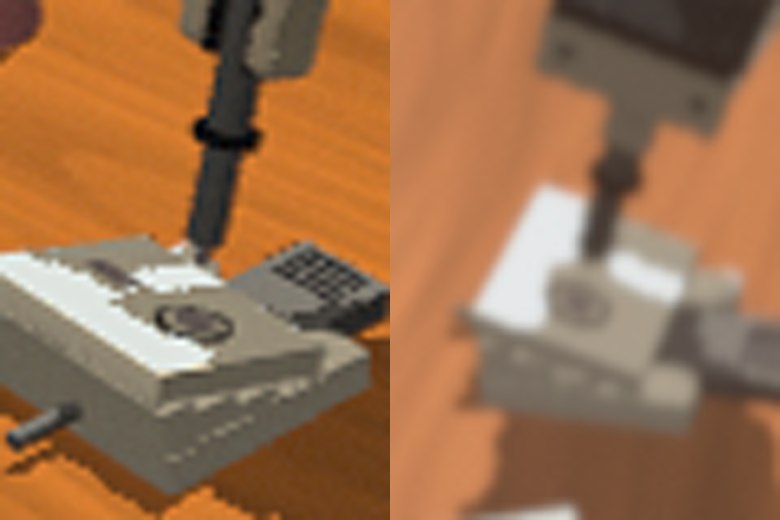

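View 9: the tip is at scene crop (203,262), where I predicted (200,266). The stud is seen at (195,322) and predicted at (194,317), so the in-hand pose holds. Next I check the pen's axis against the prediction, then go down.

```bash
python3 - <<'E'
from h import *
from scipy.spatial.transform import Rotation as R
s=get_state();p=s["eef_pos"];zt=R.from_euler("xyz",s["ee_rot"]).as_matrix()[:,2]
tip=p+.0814*zt
for nm,sc in (("scene",5),("side",5)):
    im=cv2.imread(f"pics/{nm}5.png").astype(int)
    a,b=proj(nm,[tip-.012*zt,tip-.048*zt]); 
    for t in np.linspace(0,1,6):
        q=a+(b-a)*t; v=int(round(q[1])); row=im[v].max(1); x=np.arange(int(q[0])-9,int(q[0])+10)
        k=x[row[x]<(85 if nm=="scene" else 95)]
        print(nm,v,"pred",round(q[0]+(v-q[1])*(b-a)[0]/(b-a)[1],1),"seen",k.mean() if len(k) else None,len(k))
E
```

```text
scene 214 pred 230.3 seen 230.0 5
scene 211 pred 230.9 seen 230.5 6
scene 208 pred 231.5 seen 231.0 5
scene 205 pred 232.1 seen 232.0 5
scene 203 pred 232.5 seen 232.0 5
scene 200 pred 233.1 seen 234.0 7
side 179 pred 253.4 seen 253.0 3
side 177 pred 254.1 seen 254.0 3
side 176 pred 254.4 seen 254.0 3
side 174 pred 255.1 seen 254.5 4
side 172 pred 255.8 seen 255.0 3
side 170 pred 256.5 seen 256.5 6
```

```bash
python3 -m creep '[[[1.2,-0.1,0,0.3,0,0,0],[1.2,-0.2,0,0.8,0,0,0],[1.2,-0.2,0,1.3,0,0,0],[1.2,-0.2,0,1.6,0,0,0],[1.2,-0.2,0,1.7,0,0,0],[1.2,-0.2,0,1.7,0,0,0],[1.2,-0.2,0,1.7,0,0,0],[1.2,-0.2,0,1.7,0,0,0]]]'
python3 -m creep '[[[1.2,0,0,0.2,0,0,0],[1.2,0,0,0.3,0,0,0],[1.2,0,0,0.4,0,0,0],[1.2,0,0,0.5,0,0,0],[1.2,0,0,0.6,0,0,0],[1.2,0,0,0.6,0,0,0],[1.2,0,0,0.6,0,0,0],[1.2,0,0,0.6,0,0,0]]]'
```

```text
t: 15.18
eef_pos: [0.6283, -0.0903, 0.126]
ee_rot: [-3.141, -0.315, -0.09]
force: [-0.3, 0.3, 0.4]
width: 0.0178
gripper_force: 30.0
t: 16.18
eef_pos: [0.63, -0.0906, 0.1201]
ee_rot: [-3.142, -0.315, -0.09]
force: [-0.6, 0.3, 0.4]
width: 0.0176
gripper_force: 30.0
```

```bash
python3 -m creep '[[[1.2,0,0,0.1,0,0,0],[1.2,0,0,0.2,0,0,0],[1.2,0,0,0.2,0,0,0]]]'
python3 - <<'E'
from h import *
F=[];
for i in range(8):
    grab_frame("wrist"); s=get_state(); F.append(s["force"])
print(np.mean(F,0),np.std(F,0),s["eef_pos"],s["t"])
E
```

```text
t: 16.55
eef_pos: [0.6307, -0.0906, 0.1182]
ee_rot: [3.142, -0.315, -0.09]
force: [-1.5, -0.2, 1.5]
width: 0.0177
gripper_force: 30.0
[-1.01846143 -0.12696449  1.67934877] [0.43424722 0.55484013 0.60052613] [ 0.63067077 -0.09060651  0.11820292] 16.95
```

The axial force has risen about 2.8 N, matching roughly 4.4 mm of spring travel. I back off slightly for a lighter touch and take a last look.

```bash
python3 -m creep '[[[1.2,0,0,-0.1,0,0,0],[1.2,0,0,-0.15,0,0,0],[1.2,0,0,-0.15,0,0,0],[1.2,0,0,-0.15,0,0,0]]]'
python3 - <<'E'
from h import *
F=[]
for i in range(8):
    w=grab_frame("wrist"); s=get_state(); F.append(s["force"])
print(np.mean(F,0),s["eef_pos"],s["t"])
im=grab_frame("scene")[160:260,175:285]; sd=grab_frame("side")[130:230,200:290]
cv2.imwrite("pics/fin.png",np.hstack([cv2.resize(k,None,fx=3.9,fy=3.9,interpolation=cv2.INTER_CUBIC) for k in (im,sd)]))
print(proj("scene",[.6553,-.0927,.045]),proj("side",[.6553,-.0927,.045]))
E
```

```text
t: 17.45
eef_pos: [0.6302, -0.0906, 0.1196]
ee_rot: [-3.142, -0.315, -0.09]
force: [-0.6, -0.8, 1.1]
width: 0.0177
gripper_force: 30.0
[-0.56121723  0.11902162  0.95724987] [ 0.6302152  -0.09054873  0.11959737] 17.85
[[228.27610916 226.32790441]] [[251.03027998 187.86143358]]
```

View pics/fin.png

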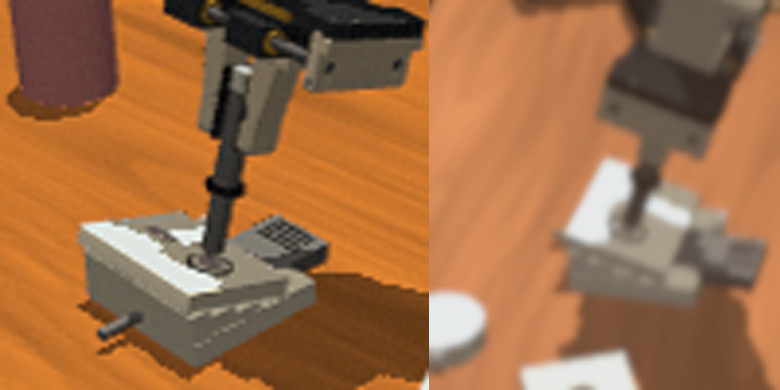

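The last view shows the nose at the centre of the ring, at (212,262) in the left crop. The battery is still seated and the contact force is about 2 N. I hand in.

```bash
python3 -c "from station import job_done; print(job_done())"
```

```text
the job is handed in; nothing more can be done
None
```

I slid the battery fully into the base and let go of it, and handed the job in with the pen tester's nose resting on the ringed contact, square to the sloping face, at about 2 N with the spring well short of solid.

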